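# Clear the felt and push the resonance box home

## Robot

A 6-joint arm with a two-finger parallel gripper is mounted at the origin on the work surface. World frame = base frame: x ahead of the robot, y to its left, z up, the work surface at z = 0. Lengths are in m, angles in degrees, forces in N, time in s.
With the tool pointing down it reaches from about 0.3 to 0.75 m from the base axis. Payload 8.5 kg.
Tool frame: the origin (TCP) lies on the centre line of the jaws, within the pads' length; the fingertips stand env.tcp_to_tips ahead of it and the grasp point (between the pads) lies 8 mm behind it (env.tcp_to_tips is the distance from the TCP to the fingertips, in m); z points along the fingers, y is the direction in which the jaws open and shut (so a half turn about z gives the same grasp; the last joint's range is limited). The gripper opens to 85 mm and grips with 20 to 120 N. Pads are 22 mm wide; open, the fingers measure 114 mm over their backs; the gripper's body (76 mm by 85 mm) begins 54 mm behind the grasp point. The pads swing forward as they close: fully open they stand 13 mm farther back than shut.
Start: joints at [-84.987, 21.807, 74.336, -0, 83.858, -12.336], TCP at [0.164, -0.525, 0.242] pointing down, gripper open.
Joint ranges: [-178.18, 178.18], [-50.72, 133.34], [12.68, 142.11], [-81.47, 261.47], [9.98, 163.14], [-165.26, 165.26]. Speed limits (degrees/s): [136.94, 136.94, 180, 180, 180, 180].

## Interface

Orientations are given as a 3x3 rotation matrix whose columns are the frame's x, y, z axes.
In Python, from rig import env gives the robot as it stands. The module is installed in compiled form; this text tells all that it offers.
- The arm moves only by the tool carry_out, never from a script. Its argument "rows" is a list of rows, each an object of numbers: "tx", "ty", "tz": the shift along the tool's x, y, z in cm; "yaw": the turn about the tool's z in rad. In form: [{"tx": .., "ty": .., "tz": .., "yaw": ..}, ...]. A call has 1 to 12 rows; each row shifts and turns the pose as measured when the row begins, along the tool's axes as they then stand; what a row does not reach is not made up. A row lasts 1/10 s, in which the tool goes at most 50 mm and 8.59 degrees, less where a joint would pass 70% of its speed; a pose out of reach is approached as far as the arm can. A call is refused whole if a number of a shift passes 5 or a number of a turn 0.15, either way. A call with a gripper value outside its range is refused whole. "jaw" is the closure, from -1 (fully open) to 1 (shut), set as the call begins (left out, the last holds). The fingers move at their own pace and stop on an object; "squeeze" is the grip in N (left out, the last holds). Time passes only in rows, so rows that do not move let the fingers close. It gives the time, the measured TCP pose, the force and the opening at its end, in the units of the state.
- env.observe(): the state, without advancing time (a new reading comes with each control period).
- env.get_image(name): name is "scene" or "top" or "wrist"; returns the picture (480x640x3 uint8, red, green, blue); there is no depth.
- env.camera_params(name): a dict with "vertical_fov" (degrees; the focal length in pixels is half the picture's height over the tangent of half this angle, whatever the lens; pixels are square), "cx", "cy" (the principal point, pixels), "view" (4x4, takes a point from world to camera coordinates). Camera axes: x right, y up, looking along -z (the intrinsics and any distortion apply to the point x, -y, -z); pixel columns grow to the right and rows downward; lengths in m; the calibration is good to about 2 mm. A picture is of the moment at which its call begins: read the wrist's pose just before it. camera_params takes no time and is no camera call; for the wrist camera it gives the pose at the moment of the call.
- env.close_job(): hands the job in, once; it reports no verdict.
The state is a dict: "time_s": time; "q": joint angles; "qvel": joint speeds; "joint_efforts": joint torques, N m; "position": TCP position; "tool_rot": TCP orientation; "ft_force": force on the tool from outside, world axes, zero at the start; "wrist_torque": the same for the moment, N m; "grip_width": finger opening in m.
Only numpy, scipy, OpenCV 4.12 (cv2) and the standard library are available. Lean on these libraries where they do the work, as an engineer would, in place of code of your own. Each camera call takes 0.05 s, during which the arm holds its last target. There are 200 camera calls.

## Task

The rubber mallet has been left on the green felt rectangle where the pine resonance box belongs. First lay the mallet in the chest's open drawer, setting it down rather than dropping it, and slide the drawer fully shut; then push the box along the shelf, without lifting or tipping it, until it lies squarely and wholly on the felt with its open end towards the chest. Do not disturb the fork stand, the brass resonator or the cork stopper.

Things in the scene. Friction and masses are not known exactly. Their poses are not given: they have to be found in the camera images.
- soundbox: Hollow pine resonance box, 170 long (x), 100 wide (y), 60 high mm, about 0.35 kg (varies), loose, too wide to grip. Walls 6 mm, all faces closed but the open end at +x. Origin: centre of the underside. Starts to the right (-y) of the felt, lying within 0.75 rad of the felt's direction, open end towards the felt; free space round its other sides.
- mouth (a point): Centre of the box's open end, 85 mm from the origin along the box's +x, 30 mm up.
- felt: Green felt rectangle, flush in the shelf (no step; things slide over it), fixed, 200 (x) by 130 (y) mm. Origin: its centre at shelf height. Its +x axis, along its length, points roughly left (world +y, the chest's side): the way the box's open end must face. Its +y side faces the robot.
- mallet: Mallet lying flat on the felt, 150 mm long (x), about 0.13 kg. Grey rubber head: upright disc 46 mm across, 32 high, centred at x = +52 mm; wooden handle 18 wide, 22 high, x = -57 to +32 mm, its middle 16 mm above the underside; end cap 18 x 26 x 32 high at x = -66. Origin: underside, mid length. Centre of mass near x = +14: grip the handle from above near x = +10.
- chest_drawer0 (a joint): Opening of the chest's only drawer in m: 0 shut, up to 0.133 open. It slides with about 1 N of friction and stays where it is left. It starts 0.110 to 0.130 open.
- chest_drawer0_handle (a point): Middle of the drawer's level brass bar handle (120 mm long along the drawer's y), 35 mm in front of the drawer's face, 52 mm above the shelf. Moves with the drawer.
- drawer_floor (a point): Centre of the drawer's inner floor, 22 mm above the shelf; moves with the drawer. x points into the chest: the drawer opens along -x. Inside 155 (x) by 218 (y) mm, walls 46 mm high. Open, the uncovered part runs from x = -77 mm to the chest's front edge at x = (opening) - 83 mm.
- chest: Dark wooden chest, fixed, 200 deep (x) x 260 wide (y) x 90 high mm, standing on the shelf to the left, front facing the robot (its -x). Origin: centre of the underside.
- stand: Bystander: slotted walnut block 150 (x) x 60 (y) x 45 high mm holding two steel tuning forks upright, tops 180 mm above the shelf; forks at x = +3 and +51 mm, each 30 mm wide across y. Loose, 1.2 kg. Beyond the felt's far long edge. Origin: centre of the underside.
- resonator: Bystander: brass ball 76 mm across on a dark foot 64 mm across, 84 mm high, with a short level neck to x = +52 mm and a nipple to x = -52 mm. Loose. Either on the robot's side of the felt or by the right-hand (-y) end of the fork stand. Origin: centre of the underside.
- stopper: Bystander: squat tapered cork stopper 60 mm across, 44 mm high, loose, in the other of those two places. Origin: centre of the underside.
Things that resemble listed ones, but are neither listed nor needed, are in the scene too. Leave any pink or red look-alike of the soundbox alone.

How it is judged:
By the outcome, as a careful person would: the job done as asked, in the order asked, and still so for the second after the job is handed in, with the robot touching nothing.
It also fails if it takes over 72 s, if anything falls off the work surface, if the arm or the gripper's body presses on something with over 40 N, if the wrist force passes 120 N, or if a joint passes its speed limit or range.

## Working session

There is one attempt and no reset: what is moved stays moved. The work goes in short steps, Python scripts to look and compute and a tool call to move; the robot and the scene stay as the last step left them, time stands still between calls to the robot, and variables do not carry over. Pictures are saved under pics/ and viewed, about 8 in all and at most 12, crops included, and the job is handed in when it is done.

Besides the shell and the picture viewer there is one more tool, called after "Call:" as name([rows], argument=value, ...), one row to a line, values as JSON. carry_out: Moves the arm, as the interface text tells. Its arguments: {"type":"object","properties":{"rows":{"type":"array","items":{"type":"object","properties":{"tx":{"type":"number"},"ty":{"type":"number"},"tz":{"type":"number"},"yaw":{"type":"number"}}}},"jaw":{"type":"number"},"squeeze":{"type":"number"}},"required":["rows"]}

```bash
ls; mkdir -p pics; python3 - <<'E'
from rig import env
import cv2,numpy as np
print(env.tcp_to_tips); s=env.observe(); print(s['time_s'],s['position'],s['tool_rot'],s['grip_width'])
for n in('scene','top'):
    p=env.camera_params(n); print(n,p)
    cv2.imwrite(f'pics/{n}0.png',env.get_image(n)[...,::-1])
E
```

```text
pics
0.011
0.0 [ 0.16397267 -0.52469793  0.2417226 ] [[ 9.54520905e-01  2.98143968e-01 -1.30708255e-04]
 [ 2.98143849e-01 -9.54519907e-01  1.41154209e-03]
 [ 2.96079129e-04 -1.38631630e-03 -9.99998995e-01]] 0.08539559340077277
scene {'vertical_fov': 53.01598157882327, 'cx': 313.93330852367217, 'cy': 242.31077939122227, 'view': array([[-0.26621818,  0.96388882, -0.00679868,  0.16865616],
       [-0.74268918, -0.2006184 ,  0.63887796,  0.30125733],
       [ 0.61444338,  0.17513023,  0.76927806, -1.44169553],
       [ 0.        ,  0.        ,  0.        ,  1.        ]])}
top {'vertical_fov': 44.62827713195146, 'cx': 326.0888591209321, 'cy': 242.99669924631948, 'view': array([[-0.00621889, -0.99992774,  0.01028816, -0.05406767],
       [ 0.984101  , -0.00429358,  0.17755784, -0.48887091],
       [-0.17750083,  0.0112288 ,  0.98405659, -1.6910538 ],
       [ 0.        ,  0.        ,  0.        ,  1.        ]])}
```

View pics/top0.png

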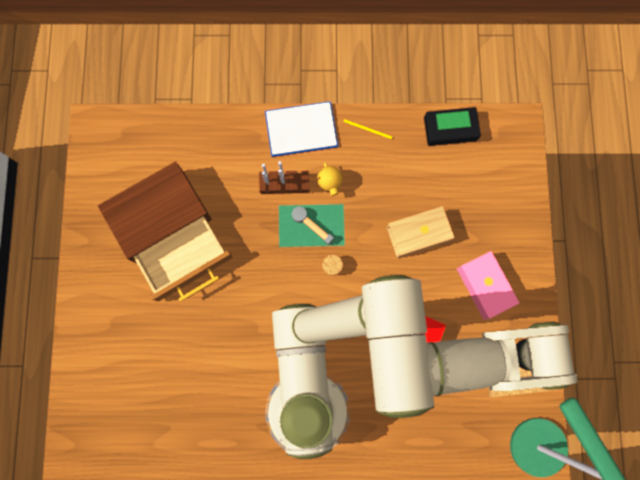

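View pics/scene0.png

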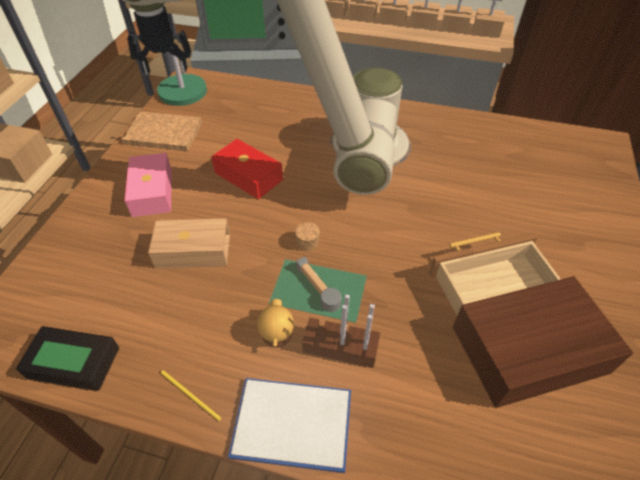

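Top picture: the felt is at about (311,226) with the mallet head at (299,214), box at (421,232), stopper at (333,265), resonator at (330,179), stand at (284,182), and open drawer with its handle at (198,287). The red and pink boxes are look-alikes.

```bash
cat > h.py <<'E'
from rig import env
import cv2,numpy as np
def proj(n,P,p=None):
    p=p or env.camera_params(n); f=240/np.tan(np.radians(p['vertical_fov']/2))
    P=np.atleast_2d(P); c=P@p['view'][:3,:3].T+p['view'][:3,3]
    return np.c_[p['cx']+f*c[:,0]/-c[:,2],p['cy']-f*c[:,1]/-c[:,2]]
def unproj(n,uv,z,p=None):
    p=p or env.camera_params(n); f=240/np.tan(np.radians(p['vertical_fov']/2))
    uv=np.atleast_2d(uv).astype(float); R=p['view'][:3,:3]; C=-R.T@p['view'][:3,3]
    d=np.c_[(uv[:,0]-p['cx'])/f,-(uv[:,1]-p['cy'])/f,-np.ones(len(uv))]@R
    return C+d*((z-C[2])/d[:,2])[:,None]
def snap(n,f=None):
    p=env.camera_params(n); im=env.get_image(n)[...,::-1].copy()
    if f: cv2.imwrite('pics/'+f,im)
    return im,p
def blob(im,lo,hi,roi=None):
    m=cv2.inRange(cv2.cvtColor(im,cv2.COLOR_BGR2HSV),np.array(lo),np.array(hi))
    if roi: k=np.zeros_like(m); x0,y0,x1,y1=roi; k[y0:y1,x0:x1]=1; m=m*k
    return m
E
python3 - <<'E'
from h import *
im=cv2.imread('pics/top0.png')
c=im[150:310,90:470]; cv2.imwrite('pics/c1.png',cv2.resize(c,None,fx=2.1,fy=2.1,interpolation=cv2.INTER_CUBIC))
m=blob(im,(60,80,30),(90,255,255),(260,190,360,260))
pts=cv2.findNonZero(m); r=cv2.minAreaRect(pts); b=cv2.boxPoints(r)
print('felt',r); print(unproj('top',b,0).round(4), unproj('top',[r[0]],0).round(4))
s=cv2.imread('pics/scene0.png')
m=blob(s,(60,80,30),(90,255,255),(260,250,380,330)); h=cv2.convexHull(cv2.findNonZero(m)); b=cv2.approxPolyDP(h,6,True)[:,0]
print(b,unproj('scene',b,0).round(4))
E
```

```text
felt ((311.2528991699219, 225.1041259765625), (39.92904281616211, 63.58658218383789), 88.40885925292969)
[[ 0.6127  0.0872  0.    ]
 [ 0.6176 -0.1084  0.    ]
 [ 0.4926 -0.1104  0.    ]
 [ 0.488   0.0829  0.    ]] [[ 0.5523 -0.0121  0.    ]]
[[362 282]
 [350 318]
 [286 300]
 [291 275]
 [329 272]] [[ 5.077e-01  8.090e-02  0.000e+00]
 [ 6.087e-01  7.510e-02  0.000e+00]
 [ 6.009e-01 -7.440e-02 -0.000e+00]
 [ 5.317e-01 -8.400e-02  0.000e+00]
 [ 4.999e-01 -1.000e-04 -0.000e+00]]
```

View pics/c1.png

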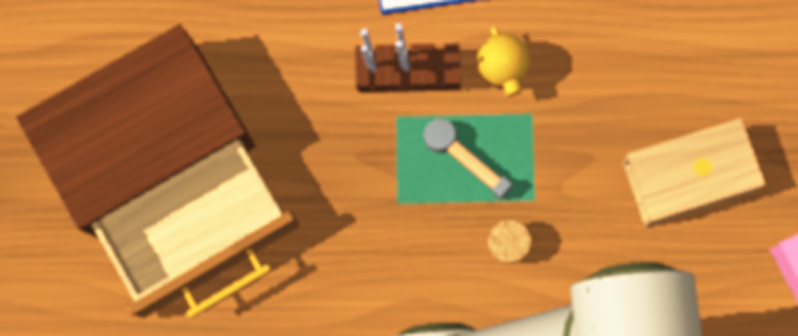

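Enlarged crop (2.1x, offset 90,150): mallet head (438,134), cap (503,187); box corners (625,160),(742,119),(765,185),(648,226); handle ends (189,313),(268,268); chest top corners (18,118),(181,26),(247,136),(84,228).

```bash
python3 - <<'E'
from h import *
def U(c,z): return unproj('top',np.array(c,float)/2.1+[90,150],z)[:,:2]
m=U([(438,134),(503,187)],.032); d=m[0]-m[1]; print('mallet',m.round(4),np.linalg.norm(d),np.degrees(np.arctan2(d[1],d[0])))
b=U([(625,160),(742,119),(765,185),(648,226)],.06); print('box',b.round(4),b.mean(0)); d=b[0]+b[3]-b[1]-b[2]; print(np.linalg.norm(d)/2,np.degrees(np.arctan2(d[1],d[0])))
h=U([(189,313),(268,268)],.052); d=h[0]-h[1]; print('handle',h.round(4),h.mean(0),np.linalg.norm(d),np.degrees(np.arctan2(d[1],d[0])))
c=U([(18,118),(181,26),(247,136),(84,228)],.09); d=c[0]+c[3]-c[1]-c[2];print('chest',c.round(4),c.mean(0),np.linalg.norm(d)/2,np.degrees(np.arctan2(d[1],d[0])))
print('stopper',U([(509,240)],.04),'res',U([(503,59)],.045),'stand',U([(356,90),(460,90)],.0), 'drawerfront top edge', U([(135,308),(292,218)],.06))
E
```

```text
mallet [[ 0.5805  0.0256]
 [ 0.5027 -0.0671]] 0.12103099589179628 50.010154985461426
box [[ 0.5354 -0.2388]
 [ 0.5941 -0.4064]
 [ 0.4987 -0.4348]
 [ 0.4412 -0.2686]] [ 0.51738554 -0.33716859]
0.1767777699424462 109.1935079672243
handle [[0.3241 0.3675]
 [0.3859 0.2604]] [0.35499106 0.31396645] 0.12364597296644068 120.0154172392539
chest [[0.5919 0.6049]
 [0.7241 0.385 ]
 [0.5652 0.2877]
 [0.4374 0.5057]] [0.57965925 0.44582258] 0.254619044908532 120.6888385188428
stopper [[ 0.42529871 -0.07489989]] res [[ 0.68793178 -0.06828275]] stand [[ 0.65473113  0.14740663]
 [ 0.65420558 -0.00547032]] drawerfront top edge [[0.33064394 0.43979586]
 [0.45480274 0.22753898]]
```

Call:
carry_out([
  {"tx": 3.6, "ty": -2.6},
  {"tx": 3.6, "ty": -2.6},
  {"tx": 3.6, "ty": -2.6},
  {"tx": 3.6, "ty": -2.6},
  {"tx": 3.6, "ty": -2.6},
  {"tx": 3.6, "ty": -2.6},
  {"tx": 3.6, "ty": -2.6},
  {"tx": 3.6, "ty": -2.6},
  {"tx": 3.6, "ty": -2.6},
  {"tx": 3.6, "ty": -2.6},
  {"tx": 3.6, "ty": -2.6},
  {"tx": 3.6, "ty": -2.6},
], jaw=-1, squeeze=40)

```text
validation failed for argument at $.ro...
```

Call:
carry_out([
  {"tx": 3.6, "ty": -2.6, "tz": 0, "yaw": 0},
  {"tx": 3.6, "ty": -2.6, "tz": 0, "yaw": 0},
  {"tx": 3.6, "ty": -2.6, "tz": 0, "yaw": 0},
  {"tx": 3.6, "ty": -2.6, "tz": 0, "yaw": 0},
  {"tx": 3.6, "ty": -2.6, "tz": 0, "yaw": 0},
  {"tx": 3.6, "ty": -2.6, "tz": 0, "yaw": 0},
  {"tx": 3.6, "ty": -2.6, "tz": 0, "yaw": 0},
  {"tx": 3.6, "ty": -2.6, "tz": 0, "yaw": 0},
  {"tx": 3.6, "ty": -2.6, "tz": 0, "yaw": 0},
  {"tx": 3.6, "ty": -2.6, "tz": 0, "yaw": 0},
  {"tx": 3.6, "ty": -2.6, "tz": 0, "yaw": 0},
  {"tx": 3.6, "ty": -2.6, "tz": 0, "yaw": 0},
], jaw=-1, squeeze=40)

```text
time_s: 1.3
position: [0.4917, -0.0848, 0.2394]
tool_rot: [[0.957, 0.289, -0.003], [0.289, -0.957, 0.006], [-0.001, -0.007, -1.0]]
ft_force: [0.7, -1.5, -0.2]
grip_width: 0.0851
```

Call:
carry_out([
  {"tx": 4.1, "ty": -2.8, "tz": 0, "yaw": 0},
  {"tx": 4.1, "ty": -2.8, "tz": 0, "yaw": 0},
  {"tx": 0, "ty": 0, "tz": 0, "yaw": -0.145},
  {"tx": 0, "ty": 0, "tz": 0, "yaw": -0.145},
  {"tx": 0, "ty": 0, "tz": 0, "yaw": -0.145},
  {"tx": 0, "ty": 0, "tz": 0, "yaw": -0.145},
  {"tx": 0, "ty": 0, "tz": 0, "yaw": 0},
])

```text
time_s: 2.0
position: [0.5558, 0.0007, 0.2362]
tool_rot: [[0.625, 0.781, -0.009], [0.781, -0.625, 0.008], [0.001, -0.012, -1.0]]
ft_force: [-0.3, -0.4, -0.5]
grip_width: 0.0854
```

```bash
python3 - <<'E'
from h import *
s=env.observe(); print(s['position'],s['tool_rot'].round(3))
im,p=snap('wrist','w1.png'); print(p)
E
```

```text
[0.55576056 0.00068249 0.23624961] [[ 0.625  0.781 -0.009]
 [ 0.781 -0.625  0.008]
 [ 0.001 -0.012 -1.   ]]
{'vertical_fov': 70.46617877217209, 'cx': 316.31463366242366, 'cy': 239.40870033932933, 'view': array([[ 0.77996578, -0.62571614, -0.01151944, -0.43067448],
       [ 0.59990258,  0.7527779 , -0.27100244, -0.30011655],
       [ 0.17824218,  0.20446209,  0.96250973, -0.471676  ],
       [ 0.        ,  0.        ,  0.        ,  1.        ]])}
```

View pics/w1.png

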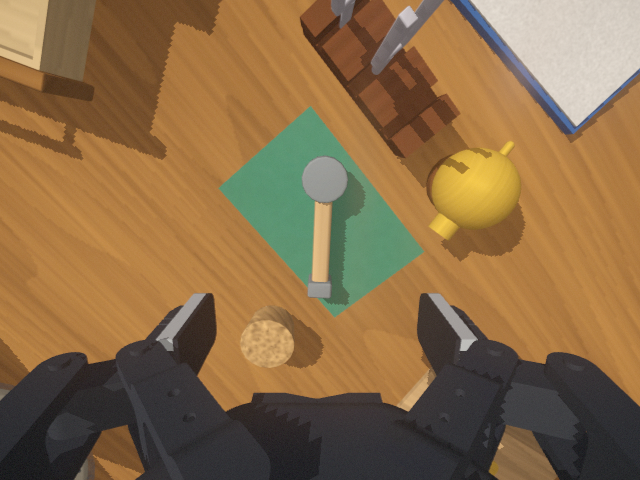

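Wrist view: head centre at (325,179), cap centre (319,289), felt corners (310,107),(423,253),(337,316),(219,186).

```bash
python3 - <<'E'
from h import *
p=env.camera_params('wrist')
m=unproj('wrist',[(325,179),(319,288)],.032)[:,:2]; d=m[0]-m[1]; L=np.linalg.norm(d);print('mallet',m.round(4),L,np.degrees(np.arctan2(d[1],d[0])))
g=m[0]-42e-3*d/L; s=env.observe(); R=s['tool_rot']
print('grip',g,'tool shift cm',R.T@(np.r_[g,.016]-s['position'])*100)
im=cv2.imread('pics/w1.png'); k=blob(im,(60,60,40),(90,255,255),(200,90,440,330))
h=cv2.convexHull(cv2.findNonZero(k)); P=unproj('wrist',h[:,0],0)[:,:2].astype(np.float32)
r=cv2.minAreaRect(P); b=cv2.boxPoints(r); print('felt',r,b)
for x in unproj('wrist',[(310,107),(423,253),(337,316),(219,186)],0): print(x.round(4))
t=unproj('wrist',[(267,343)],.044); print('stopper',t,'res',unproj('wrist',[(476,188)],.045))
E
```

```text
mallet [[ 0.5829  0.024 ]
 [ 0.506  -0.0622]] 0.11546206959082891 48.240196166880686
grip [ 0.5549619  -0.00737482] tool shift cm [-0.69503114  0.70934987 22.01710913]
felt ((0.5516403317451477, -0.012619413435459137), (0.12953990697860718, 0.19960623979568481), 0.7140730023384094) [[ 0.4856316   0.08636875]
 [ 0.48811924 -0.11322199]
 [ 0.6176491  -0.11160758]
 [ 0.6151614   0.08798316]]
[0.6145 0.0872 0.    ]
[ 0.6159 -0.1133  0.    ]
[ 0.4911 -0.1149  0.    ]
[0.4875 0.0873 0.    ]
stopper [[ 0.42486158 -0.073113    0.044     ]] res [[ 0.68895086 -0.07072785  0.045     ]]
```

Call:
carry_out([
  {"tx": -0.7, "ty": 0.7, "tz": 4, "yaw": 0.04},
  {"tx": 0, "ty": 0, "tz": 4, "yaw": 0},
  {"tx": 0, "ty": 0, "tz": 4, "yaw": 0},
  {"tx": 0, "ty": 0, "tz": 4, "yaw": 0},
  {"tx": 0, "ty": 0, "tz": 2, "yaw": 0},
  {"tx": 0, "ty": 0, "tz": 0, "yaw": 0},
])

```text
time_s: 2.65
position: [0.5564, -0.009, 0.0513]
tool_rot: [[0.68, 0.734, -0.004], [0.734, -0.68, 0.007], [0.002, -0.008, -1.0]]
ft_force: [-0.3, -0.4, -0.4]
grip_width: 0.0854
```

Call:
carry_out([
  {"tx": 0, "ty": -0.2, "tz": 1.8, "yaw": -0.025},
  {"tx": 0, "ty": 0, "tz": 1.5, "yaw": 0},
  {"tx": 0, "ty": 0, "tz": 0.1, "yaw": 0},
])

```text
time_s: 2.95
position: [0.5564, -0.0079, 0.0192]
tool_rot: [[0.667, 0.745, -0.0], [0.745, -0.667, 0.006], [0.004, -0.004, -1.0]]
ft_force: [0.1, 0.2, -0.3]
grip_width: 0.0855
```

Call:
carry_out([
  {"tx": 0, "ty": 0, "tz": 0, "yaw": 0},
  {"tx": 0, "ty": 0, "tz": 0, "yaw": 0},
  {"tx": 0, "ty": 0, "tz": 0, "yaw": 0},
  {"tx": 0, "ty": 0, "tz": 0, "yaw": 0},
  {"tx": 0, "ty": 0, "tz": 0, "yaw": 0},
  {"tx": 0, "ty": 0, "tz": 0, "yaw": 0},
  {"tx": 0, "ty": 0, "tz": 0, "yaw": 0},
  {"tx": 0, "ty": 0, "tz": 0, "yaw": 0},
], jaw=1, squeeze=40)

```text
time_s: 3.75
position: [0.5584, -0.0084, 0.024]
tool_rot: [[0.669, 0.743, 0.006], [0.743, -0.669, 0.005], [0.008, 0.001, -1.0]]
ft_force: [-0.6, 0.4, -1.8]
grip_width: 0.0172
```

Call:
carry_out([
  {"tx": 0, "ty": 0, "tz": -0.5, "yaw": 0},
  {"tx": 0, "ty": 0, "tz": -2, "yaw": 0},
  {"tx": 0, "ty": 0, "tz": -4, "yaw": 0},
  {"tx": 0, "ty": 0, "tz": -4, "yaw": 0},
  {"tx": 0, "ty": 0, "tz": -4, "yaw": 0},
  {"tx": 0, "ty": 0, "tz": 0, "yaw": 0},
], squeeze=60)

```text
time_s: 4.35
position: [0.5568, -0.0091, 0.1744]
tool_rot: [[0.67, 0.743, 0.002], [0.743, -0.67, 0.006], [0.006, -0.002, -1.0]]
ft_force: [1.6, 0.1, -1.9]
grip_width: 0.0161
```

```bash
python3 - <<'E'
from h import *
a,_=snap('wrist'); b,_=snap('scene')
c=b[180:420,240:640]
cv2.imwrite('pics/l1.png',np.vstack([cv2.resize(a,(400,300)),cv2.resize(c,(400,240))]))
E
```

```text
(no output)
```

View pics/l1.png

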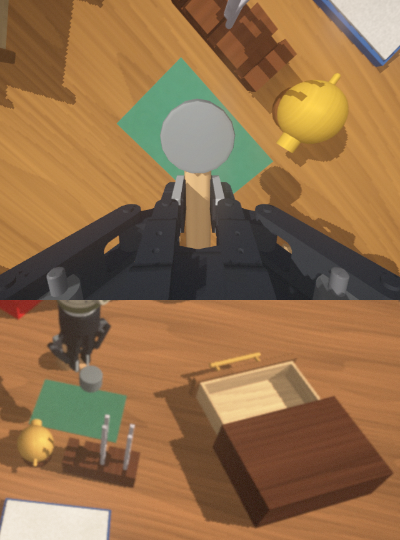

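The mallet is held level with its head clear. I'm carrying it to the drawer.

Call:
carry_out([
  {"tx": 2.2, "ty": -3.8, "tz": 0, "yaw": 0},
  {"tx": 2.2, "ty": -3.8, "tz": 0, "yaw": 0},
  {"tx": 2.2, "ty": -3.8, "tz": 0, "yaw": 0},
  {"tx": 2.2, "ty": -3.8, "tz": 0, "yaw": 0},
  {"tx": 2.2, "ty": -3.8, "tz": 0, "yaw": 0},
  {"tx": 2.2, "ty": -3.8, "tz": 0, "yaw": 0},
  {"tx": 2.2, "ty": -3.8, "tz": 0, "yaw": 0},
  {"tx": 2.2, "ty": -3.8, "tz": 0, "yaw": 0},
  {"tx": 2.2, "ty": -3.8, "tz": 0, "yaw": 0},
  {"tx": 0, "ty": 0, "tz": 0, "yaw": 0},
])

```text
time_s: 5.45
position: [0.423, 0.3788, 0.1566]
tool_rot: [[0.674, 0.738, -0.037], [0.739, -0.674, 0.0], [-0.024, -0.027, -0.999]]
ft_force: [0.2, -0.6, -1.9]
grip_width: 0.0166
```

Call:
carry_out([
  {"tx": 0, "ty": 0, "tz": 0, "yaw": -0.14},
  {"tx": 0, "ty": 0, "tz": 0, "yaw": -0.14},
  {"tx": 0, "ty": 0, "tz": 0, "yaw": -0.14},
  {"tx": 0, "ty": 0, "tz": 0, "yaw": -0.14},
  {"tx": 0, "ty": 0, "tz": 0, "yaw": -0.14},
  {"tx": 0, "ty": 0, "tz": 0, "yaw": -0.14},
  {"tx": 0, "ty": 0, "tz": 0, "yaw": -0.14},
  {"tx": 0, "ty": 0, "tz": 0, "yaw": -0.14},
  {"tx": 0, "ty": 0, "tz": 0, "yaw": -0.14},
  {"tx": 0, "ty": 0, "tz": 0, "yaw": 0},
])

```text
time_s: 6.45
position: [0.4176, 0.3721, 0.1389]
tool_rot: [[-0.539, 0.839, -0.066], [0.842, 0.539, -0.018], [0.02, -0.065, -0.998]]
ft_force: [0.5, -0.9, -0.8]
grip_width: 0.0163
```

```bash
python3 - <<'E'
from h import *
s=env.observe(); print(s['position'],s['tool_rot'].round(3))
p=env.camera_params('top'); im,_=snap('top'); w,_=snap('wrist')
c=cv2.resize(im[150:310,90:290],None,fx=2.4,fy=2.4,interpolation=cv2.INTER_CUBIC)
cv2.imwrite('pics/d1.png',np.hstack([c,cv2.resize(w,(320,c.shape[0]))]))
print(np.c_[proj('top',[[*s['position'][:2],.18]])])
E
```

```text
[0.41764696 0.37211521 0.13891749] [[-0.539  0.839 -0.066]
 [ 0.842  0.539 -0.018]
 [ 0.02  -0.065 -0.998]]
[[168.47640268 260.53427191]]
```

View pics/d1.png

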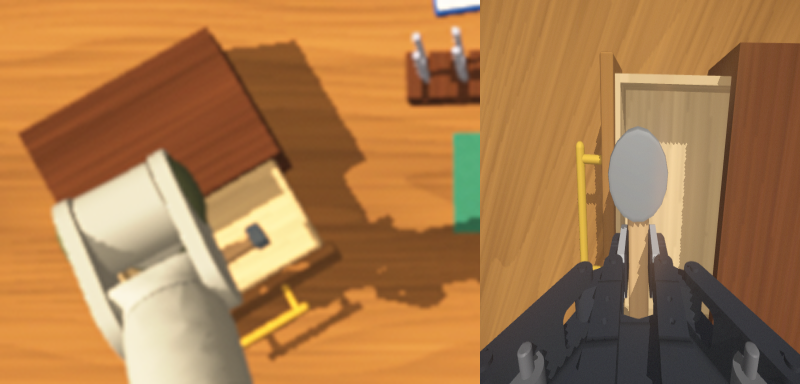

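Wrist view: head over the drawer opening, between the front wall (edge about x=619) and chest front (about x=728). I'll check the drawer walls by calibration.

```bash
python3 - <<'E'
from h import *
s=env.observe(); R=s['tool_rot']
u=np.array([np.cos(np.radians(30.3)),np.sin(np.radians(30.3))]); v=np.array([-u[1],u[0]])
F=np.array([.4606,.3762])
cv=lambda x,y:((x-480)*2,y*1.25)
for n,q,z in(('front inner',cv(622,100),.068),('far-left inner corner',cv(620,82),.068),('chest edge low',cv(726,100),.068),('far wall top',cv(680,82),.068),('chest top edge corner',cv(742,43),.09),('far wall floor',cv(660,92),.022),('bar end',cv(580,143),.052)):
    w=unproj('wrist',[q],z)[0,:2]-F; print(n,(w@u).round(4),(w@v).round(4))
T=F-.022*u+.011*v
for z in(.09,.046): print(T,R.T@(np.r_[T,z]-s['position'])*100)
E
```

```text
front inner -0.0653 0.0973
far-left inner corner -0.0677 0.1093
chest edge low 0.0506 0.1009
far wall top -0.0007 0.1112
chest top edge corner 0.051 0.1311
far wall floor -0.0199 0.1085
bar end -0.1229 0.0632
[0.43605549 0.37459774] [-0.88556262  1.98646264  4.78978884]
[0.43605549 0.37459774] [-0.97366452  2.27228262  9.17961173]
```

Call:
carry_out([
  {"tx": -0.5, "ty": 1.5, "tz": 0, "yaw": 0.02},
  {"tx": -0.4, "ty": 1.6, "tz": 0, "yaw": 0.02},
  {"tx": 0, "ty": 0, "tz": 1.5, "yaw": 0},
  {"tx": 0, "ty": 0, "tz": 1.5, "yaw": 0},
  {"tx": 0, "ty": 0, "tz": 0, "yaw": 0},
])

```text
time_s: 7.05
position: [0.4477, 0.3794, 0.1042]
tool_rot: [[-0.483, 0.873, -0.068], [0.875, 0.483, -0.019], [0.016, -0.069, -0.997]]
ft_force: [0.3, 0.0, -1.3]
grip_width: 0.0163
```

Call:
carry_out([
  {"tx": 0, "ty": 0.2, "tz": 1.5, "yaw": -0.02},
  {"tx": 0, "ty": 0.1, "tz": 1.5, "yaw": 0},
  {"tx": 0, "ty": 0, "tz": 1.2, "yaw": 0},
  {"tx": 0, "ty": 0, "tz": 0.4, "yaw": 0},
  {"tx": 0, "ty": 0, "tz": 0, "yaw": 0},
])

```text
time_s: 7.55
position: [0.4479, 0.38, 0.0582]
tool_rot: [[-0.494, 0.867, -0.067], [0.87, 0.494, -0.019], [0.017, -0.067, -0.998]]
ft_force: [-0.0, -0.2, -1.3]
grip_width: 0.016
```

Call:
carry_out([
  {"tx": 0, "ty": 0, "tz": 0.5, "yaw": 0},
  {"tx": 0, "ty": 0, "tz": 0.3, "yaw": 0},
  {"tx": 0, "ty": 0, "tz": 0.1, "yaw": 0},
  {"tx": 0, "ty": 0, "tz": 0, "yaw": 0},
])

```text
time_s: 7.95
position: [0.4479, 0.3802, 0.0502]
tool_rot: [[-0.493, 0.868, -0.064], [0.87, 0.493, -0.017], [0.017, -0.064, -0.998]]
ft_force: [0.6, -1.1, -1.8]
grip_width: 0.0164
```

Call:
carry_out([
  {"tx": 0, "ty": 0, "tz": 0.2, "yaw": 0},
  {"tx": 0, "ty": 0, "tz": 0.1, "yaw": 0},
  {"tx": 0, "ty": 0, "tz": 0, "yaw": 0},
])

```text
time_s: 8.25
position: [0.4479, 0.3803, 0.0475]
tool_rot: [[-0.493, 0.868, -0.064], [0.87, 0.493, -0.017], [0.017, -0.064, -0.998]]
ft_force: [-0.1, -0.3, -1.3]
grip_width: 0.0164
```

Call:
carry_out([
  {"tx": 0, "ty": 0, "tz": 0.2, "yaw": 0},
  {"tx": 0, "ty": 0, "tz": 0, "yaw": 0},
])

```text
time_s: 8.45
position: [0.4489, 0.381, 0.0474]
tool_rot: [[-0.493, 0.868, -0.06], [0.87, 0.493, -0.015], [0.016, -0.059, -0.998]]
ft_force: [0.1, -0.6, -0.9]
grip_width: 0.0162
```

Call:
carry_out([
  {"tx": 0, "ty": 0, "tz": 0.2, "yaw": 0},
  {"tx": 0, "ty": 0, "tz": 0, "yaw": 0},
])

```text
time_s: 8.65
position: [0.4499, 0.3816, 0.0472]
tool_rot: [[-0.493, 0.868, -0.056], [0.87, 0.493, -0.013], [0.016, -0.055, -0.998]]
ft_force: [0.2, -0.8, -0.6]
grip_width: 0.0164
```

Contact with the drawer floor is clear, since z has stopped falling. Releasing now.

Call:
carry_out([
  {"tx": 0, "ty": 0, "tz": 0, "yaw": 0},
  {"tx": 0, "ty": 0, "tz": 0, "yaw": 0},
  {"tx": 0, "ty": 0, "tz": 0, "yaw": 0},
  {"tx": 0, "ty": 0, "tz": 0, "yaw": 0},
], jaw=0.1)

```text
time_s: 9.05
position: [0.4496, 0.3815, 0.0467]
tool_rot: [[-0.493, 0.868, -0.057], [0.87, 0.493, -0.013], [0.017, -0.056, -0.998]]
ft_force: [0.8, -0.2, 0.5]
grip_width: 0.0384
```

Call:
carry_out([
  {"tx": 0, "ty": 0, "tz": -1, "yaw": 0},
  {"tx": 0, "ty": 0, "tz": -3, "yaw": 0},
  {"tx": 0, "ty": 0, "tz": -4, "yaw": 0},
  {"tx": 0, "ty": 0, "tz": -4, "yaw": 0},
  {"tx": 0, "ty": 0, "tz": 0, "yaw": 0},
])

```text
time_s: 9.55
position: [0.4565, 0.383, 0.1725]
tool_rot: [[-0.493, 0.868, -0.058], [0.87, 0.493, -0.014], [0.017, -0.058, -0.998]]
ft_force: [-0.0, 0.3, 0.1]
grip_width: 0.0386
```

Call:
carry_out([
  {"tx": -0.3, "ty": -4.4, "tz": 0, "yaw": 0},
  {"tx": -0.3, "ty": -4.4, "tz": 0, "yaw": 0},
  {"tx": -0.3, "ty": -4.4, "tz": 0, "yaw": 0},
  {"tx": -0.3, "ty": -4.4, "tz": 0, "yaw": 0},
  {"tx": 0, "ty": 0, "tz": 0, "yaw": 0},
], jaw=1)

```text
time_s: 10.05
position: [0.3037, 0.282, 0.1824]
tool_rot: [[-0.493, 0.868, -0.057], [0.87, 0.493, -0.013], [0.016, -0.056, -0.998]]
ft_force: [-0.5, 0.4, 0.2]
grip_width: 0.0001
```

```bash
python3 - <<'E'
from h import *
im,_=snap('top'); w,_=snap('wrist')
c=cv2.resize(im[150:310,90:290],None,fx=2.4,fy=2.4,interpolation=cv2.INTER_CUBIC)
cv2.imwrite('pics/d2.png',np.hstack([c,cv2.resize(w,(320,c.shape[0]))]))
E
```

```text
(no output)
```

View pics/d2.png

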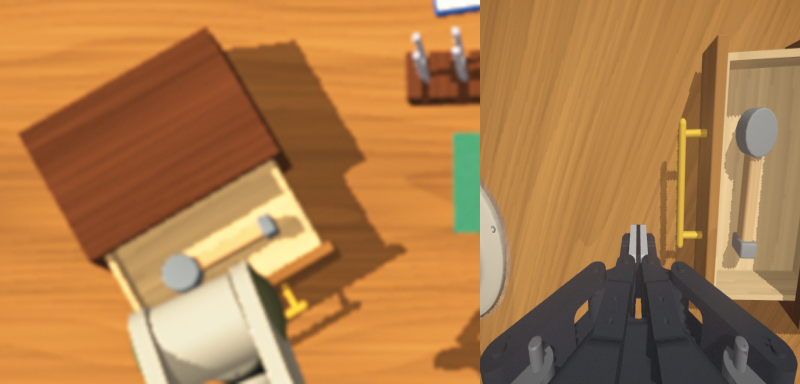

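Call:
carry_out([
  {"tx": 0, "ty": 0, "tz": 4, "yaw": 0},
  {"tx": 0, "ty": 0, "tz": 4, "yaw": 0},
  {"tx": 0, "ty": 0, "tz": 4, "yaw": 0},
  {"tx": 0, "ty": 0, "tz": 1.5, "yaw": 0},
  {"tx": 0, "ty": 0, "tz": 0, "yaw": 0},
])

```text
time_s: 10.65
position: [0.3086, 0.2864, 0.0446]
tool_rot: [[-0.492, 0.869, -0.043], [0.87, 0.492, -0.006], [0.016, -0.04, -0.999]]
ft_force: [0.3, -0.1, 0.9]
grip_width: -0.0
```

Call:
carry_out([
  {"tx": 0, "ty": 1.5, "tz": 0, "yaw": 0},
  {"tx": 0, "ty": 1.2, "tz": -0.1, "yaw": 0},
  {"tx": 0, "ty": 1.2, "tz": 0, "yaw": 0},
  {"tx": 0, "ty": 1.2, "tz": -0.1, "yaw": 0},
  {"tx": 0, "ty": 1.2, "tz": 0, "yaw": 0},
  {"tx": 0, "ty": 1.2, "tz": -0.1, "yaw": 0},
  {"tx": 0, "ty": 1.2, "tz": 0, "yaw": 0},
  {"tx": 0, "ty": 1.2, "tz": -0.1, "yaw": 0},
  {"tx": 0, "ty": 1.2, "tz": 0, "yaw": 0},
  {"tx": 0, "ty": 0, "tz": 0, "yaw": 0},
])

```text
time_s: 11.65
position: [0.4163, 0.3477, 0.0504]
tool_rot: [[-0.493, 0.869, -0.039], [0.87, 0.493, -0.003], [0.016, -0.035, -0.999]]
ft_force: [-0.6, -0.1, 0.2]
grip_width: 0.0002
```

Call:
carry_out([
  {"tx": 0, "ty": 1.0, "tz": 0, "yaw": 0},
  {"tx": 0, "ty": 1.0, "tz": 0, "yaw": 0},
  {"tx": 0, "ty": 0.6, "tz": 0, "yaw": 0},
])

```text
time_s: 11.95
position: [0.4391, 0.361, 0.0508]
tool_rot: [[-0.493, 0.869, -0.039], [0.87, 0.493, -0.004], [0.016, -0.036, -0.999]]
ft_force: [-1.9, -0.4, -1.4]
grip_width: -0.0003
```

Call:
carry_out([
  {"tx": 0, "ty": 0.5, "tz": 0, "yaw": 0},
  {"tx": 0, "ty": 0.5, "tz": 0, "yaw": 0},
])

```text
time_s: 12.15
position: [0.4462, 0.3654, 0.0504]
tool_rot: [[-0.493, 0.869, -0.045], [0.87, 0.494, -0.007], [0.016, -0.043, -0.999]]
ft_force: [-20.5, -12.3, 16.5]
grip_width: -0.0002
```

Call:
carry_out([
  {"tx": 0, "ty": 0.4, "tz": 0, "yaw": 0},
  {"tx": 0, "ty": 0.4, "tz": 0, "yaw": 0},
])

```text
time_s: 12.35
position: [0.4462, 0.3653, 0.0507]
tool_rot: [[-0.495, 0.867, -0.064], [0.869, 0.494, -0.019], [0.015, -0.065, -0.998]]
ft_force: [-16.5, -13.9, 17.4]
grip_width: -0.0001
```

The drawer is hard against its stop. I'm backing off and lifting.

Call:
carry_out([
  {"tx": 0, "ty": -2, "tz": 0, "yaw": 0},
  {"tx": 0, "ty": -4, "tz": 0, "yaw": 0},
  {"tx": 0, "ty": -3, "tz": 0, "yaw": 0},
  {"tx": 0, "ty": 0, "tz": -4, "yaw": 0},
  {"tx": 0, "ty": 0, "tz": -4, "yaw": 0},
  {"tx": 0, "ty": 0, "tz": -4, "yaw": 0},
  {"tx": 0, "ty": 0, "tz": -4, "yaw": 0},
  {"tx": 0, "ty": 0, "tz": 0, "yaw": 0},
])

```text
time_s: 13.15
position: [0.375, 0.3213, 0.2228]
tool_rot: [[-0.494, 0.867, -0.064], [0.869, 0.494, -0.021], [0.014, -0.066, -0.998]]
ft_force: [0.1, 0.3, 0.2]
grip_width: 0.0004
```

```bash
python3 - <<'E'
from h import *
s=env.observe(); print(s['position'],s['q'].round(1))
im,_=snap('top','t2.png'); sc,_=snap('scene')
m=blob(sc,(0,200,90),(6,255,255),(200,130,300,210))|blob(sc,(175,200,90),(180,255,255),(200,130,300,210)); h=cv2.approxPolyDP(cv2.convexHull(cv2.findNonZero(m)),3,True)[:,0]
print('red',[(q.tolist(),unproj('scene',[q],.05)[0,:2].round(3)) for q in h])
a=cv2.resize(im[150:310,90:290],(400,320)); b=cv2.resize(im[180:340,380:560],(360,320)); cv2.imwrite('pics/d3.png',np.hstack([a,b]))
E
```

```text
[0.37503895 0.32130869 0.22282955] [26.5 18.7 82.7  0.6 82.5 -3.2]
red [([280, 179], array([ 0.276, -0.191])), ([263, 193], array([ 0.337, -0.217])), ([254, 194], array([ 0.346, -0.238])), ([216, 169], array([ 0.283, -0.37 ])), ([215, 155], array([ 0.23 , -0.395])), ([236, 140], array([ 0.154, -0.363])), ([279, 164], array([ 0.22 , -0.212]))]
```

View pics/d3.png

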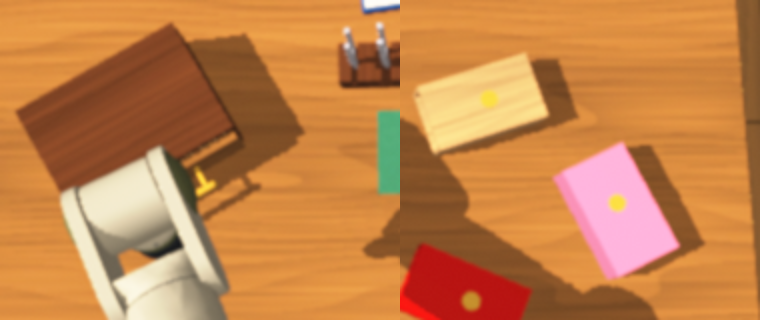

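Drawer shut (its front is flush against the chest). Box at panel (480,100); pink and red look-alikes lie clear of the planned paths. Next is turning the tool to square the box from its near long side.

Call:
carry_out([
  {"tx": 0, "ty": 0, "tz": 0, "yaw": 0.148},
  {"tx": 0, "ty": 0, "tz": 0, "yaw": 0.148},
  {"tx": 0, "ty": 0, "tz": 0, "yaw": 0.148},
  {"tx": 0, "ty": 0, "tz": 0, "yaw": 0.148},
  {"tx": 0, "ty": 0, "tz": 0, "yaw": 0.148},
  {"tx": 0, "ty": 0, "tz": 0, "yaw": 0.148},
  {"tx": 0, "ty": 0, "tz": 0, "yaw": 0.148},
  {"tx": 0, "ty": 0, "tz": 0, "yaw": 0.148},
  {"tx": 0, "ty": 0, "tz": 0, "yaw": 0.148},
  {"tx": 0, "ty": 0, "tz": 0, "yaw": 0.148},
  {"tx": 0, "ty": 0, "tz": 0, "yaw": 0.148},
  {"tx": 0, "ty": 0, "tz": 0, "yaw": 0.148},
], jaw=-0.4)

```text
time_s: 14.45
position: [0.3673, 0.3168, 0.1984]
tool_rot: [[0.954, 0.281, -0.104], [0.278, -0.96, -0.041], [-0.111, 0.011, -0.994]]
ft_force: [-0.4, -0.2, 0.2]
grip_width: 0.06
```

Call:
carry_out([
  {"tx": 0, "ty": 0, "tz": 0, "yaw": 0.148},
  {"tx": 0, "ty": 0, "tz": 0, "yaw": 0.148},
  {"tx": 0, "ty": 0, "tz": 0, "yaw": 0},
])

```text
time_s: 14.75
position: [0.3657, 0.3158, 0.1934]
tool_rot: [[0.994, -0.014, -0.112], [-0.019, -0.999, -0.046], [-0.111, 0.048, -0.993]]
ft_force: [-0.3, 0.2, -0.6]
grip_width: 0.0599
```

```bash
python3 - <<'E'
from h import *
s=env.observe(); print(s['position'],s['q'].round(1))
q=np.array([(390,301),(445,325)]);print('red',unproj('top',q,.06)[:,:2])
print('pink',unproj('top',[(457.5,269),(491,251.5)],.06)[:,:2],'pinkfoot',unproj('top',[(457.5,269)],.0)[:,:2])
E
```

```text
[0.36571717 0.31581826 0.19338294] [ 26.5  20.6  85.3   0.5  81.1 117.3]
red [[ 0.31450253 -0.24018671]
 [ 0.24482864 -0.39660863]]
pink [[ 0.40679325 -0.44009919]
 [ 0.45817566 -0.54123182]] pinkfoot [[ 0.41481694 -0.45439194]]
```

Call:
carry_out([
  {"tx": 0.3, "ty": 4.5, "tz": -0.2, "yaw": 0},
  {"tx": 0.3, "ty": 4.5, "tz": -0.2, "yaw": 0},
  {"tx": 0.3, "ty": 4.5, "tz": -0.2, "yaw": 0},
  {"tx": 0.3, "ty": 4.5, "tz": -0.2, "yaw": 0},
  {"tx": 0.3, "ty": 4.5, "tz": -0.2, "yaw": 0},
  {"tx": 0.3, "ty": 4.5, "tz": -0.2, "yaw": 0},
  {"tx": 0.3, "ty": 4.5, "tz": -0.2, "yaw": 0},
  {"tx": 0.3, "ty": 4.5, "tz": -0.2, "yaw": 0},
  {"tx": 0.3, "ty": 4.5, "tz": -0.2, "yaw": 0},
  {"tx": 0.3, "ty": 4.5, "tz": -0.2, "yaw": 0},
  {"tx": 0.3, "ty": 4.5, "tz": -0.2, "yaw": 0},
  {"tx": 0.3, "ty": 4.5, "tz": -0.2, "yaw": 0},
])

```text
time_s: 15.95
position: [0.4073, -0.2381, 0.2272]
tool_rot: [[0.99, 0.049, -0.131], [0.044, -0.998, -0.043], [-0.133, 0.037, -0.99]]
ft_force: [1.7, 0.9, 1.0]
grip_width: 0.0596
```

Call:
carry_out([
  {"tx": 1.1, "ty": 3.9, "tz": 0, "yaw": 0.015},
  {"tx": 1.1, "ty": 3.9, "tz": 0, "yaw": 0.015},
  {"tx": 0, "ty": 0, "tz": 4, "yaw": 0},
  {"tx": 0, "ty": 0, "tz": 4, "yaw": 0},
  {"tx": 0, "ty": 0, "tz": 4, "yaw": 0},
  {"tx": 0, "ty": 0, "tz": 2, "yaw": 0},
  {"tx": 0, "ty": 0, "tz": 0, "yaw": 0},
])

```text
time_s: 16.65
position: [0.4121, -0.3306, 0.0769]
tool_rot: [[0.99, 0.042, -0.135], [0.037, -0.999, -0.038], [-0.137, 0.032, -0.99]]
ft_force: [-0.1, -0.5, 0.6]
grip_width: 0.0596
```

```bash
cat >> h.py <<'E'
def boxfit(verbose=True):
    """top view: segment pale pine lid seen from above, return corners px"""
    im,p=snap('top'); return im,p
E
python3 - <<'E'
from h import *
s=env.observe(); print(s['position'],s['q'].round(1))
im,_=snap('top','t3.png'); w,_=snap('wrist')
hsv=cv2.cvtColor(im,cv2.COLOR_BGR2HSV)
for x,y in((405,240),(421,225),(440,220),(370,240),(470,230),(420,200)): print((x,y),hsv[y,x],end=' ')
cv2.imwrite('pics/b1.png',np.hstack([cv2.resize(im[170:330,350:510],(400,400)),cv2.resize(w,(400,400))]))
E
```

```text
[ 0.41205068 -0.33056613  0.07689868] [-48.2  32.   88.1  -8.1  63.8  43.4]
(405, 240) [ 19  63 146] (421, 225) [ 19  63 130] (440, 220) [ 20 123 248] (370, 240) [ 15 180 225] (470, 230) [ 14 181 200] (420, 200) [ 15 181 214]
```

View pics/b1.png

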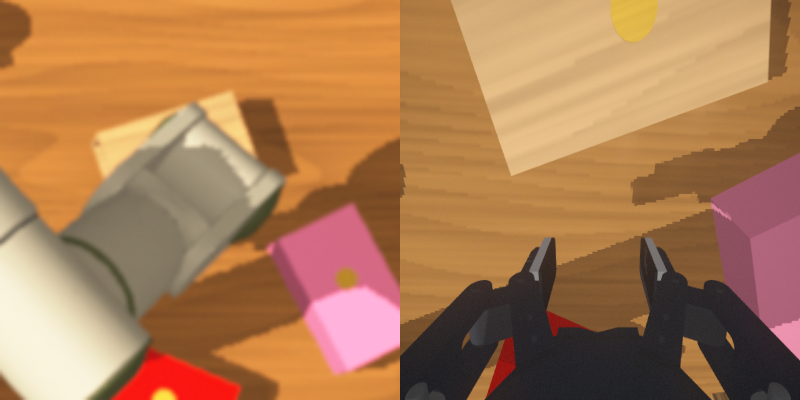

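Call:
carry_out([
  {"tx": 0, "ty": 0, "tz": 2.3, "yaw": 0.025},
  {"tx": 0, "ty": 0, "tz": 2.2, "yaw": 0},
  {"tx": 1, "ty": 0, "tz": -0.13, "yaw": 0},
  {"tx": 1, "ty": 0, "tz": -0.13, "yaw": 0},
  {"tx": 1, "ty": 0, "tz": -0.13, "yaw": 0},
  {"tx": 1, "ty": 0, "tz": -0.13, "yaw": 0},
  {"tx": 1, "ty": 0, "tz": -0.13, "yaw": 0},
  {"tx": 0, "ty": 0, "tz": 0, "yaw": 0},
])

```text
time_s: 17.55
position: [0.4674, -0.3346, 0.0442]
tool_rot: [[0.992, 0.024, -0.121], [0.018, -0.998, -0.054], [-0.122, 0.052, -0.991]]
ft_force: [-1.1, -0.2, -0.5]
grip_width: 0.0595
```

```bash
cat > wb.py <<'E'
from h import *
def lid(n='wrist'):
    im,p=snap(n,'last_%s.png'%n); hsv=cv2.cvtColor(im,cv2.COLOR_BGR2HSV)
    m=((hsv[...,1]<150)&(hsv[...,1]>70)&(hsv[...,2]>150)&(hsv[...,0]>12)&(hsv[...,0]<30)).astype(np.uint8)
    m=cv2.morphologyEx(m,cv2.MORPH_OPEN,np.ones((5,5)))
    c=max(cv2.findContours(m,0,2)[0],key=cv2.contourArea)
    a=cv2.approxPolyDP(cv2.convexHull(c),5,True)[:,0]
    return a,unproj(n,a,.06,p)[:,:2].round(4)
if __name__=='__main__':
    s=env.observe(); print(s['position'].round(4),s['tool_rot'][:,0].round(3),s['time_s'])
    for n in('wrist','top'):
        for q,w in zip(*lid(n)): print(n,q,w)
E
python3 wb.py
```

```text
[ 0.4674 -0.3346  0.0442] [ 0.992  0.018 -0.122] 17.55
wrist [633   0] [ 0.5782 -0.4182]
wrist [606 171] [ 0.5316 -0.4277]
wrist [479 243] [ 0.5059 -0.3903]
wrist [131 323] [ 0.4741 -0.2661]
wrist [ 0 48] [ 0.5618 -0.2486]
wrist [0 0] [ 0.5724 -0.252 ]
top [550 342] [ 0.1948 -0.6959]
top [556 388] [ 0.0667 -0.7033]
top [491 395] [ 0.0488 -0.5181]
top [484 349] [ 0.1763 -0.5053]
```

Call:
carry_out([
  {"tx": 0.8, "ty": 0, "tz": 0.3, "yaw": 0},
  {"tx": 0.8, "ty": 0, "tz": 0, "yaw": 0},
  {"tx": 0.6, "ty": 0, "tz": 0, "yaw": 0},
  {"tx": 0, "ty": 0, "tz": 0, "yaw": 0},
])

```text
time_s: 18.05
position: [0.4833, -0.3334, 0.0399]
tool_rot: [[0.991, 0.024, -0.133], [0.018, -0.999, -0.049], [-0.134, 0.047, -0.99]]
ft_force: [-0.1, 0.2, 0.1]
grip_width: 0.06
```

```bash
python3 wb.py
```

```text
[ 0.4833 -0.3334  0.0399] [ 0.991  0.018 -0.134] 18.05
wrist [639 129] [ 0.5612 -0.4267]
wrist [627 169] [ 0.5494 -0.4278]
wrist [493 244] [ 0.5238 -0.3909]
wrist [194 316] [ 0.496  -0.2894]
wrist [119 323] [ 0.4934 -0.2633]
wrist [ 0 18] [ 0.5838 -0.2535]
wrist [0 0] [ 0.5875 -0.2547]
wrist [639   0] [ 0.5927 -0.4134]
top [549 342] [ 0.1949 -0.693 ]
top [556 388] [ 0.0667 -0.7033]
top [491 395] [ 0.0488 -0.5181]
top [484 349] [ 0.1763 -0.5053]
```

View pics/last_wrist.png

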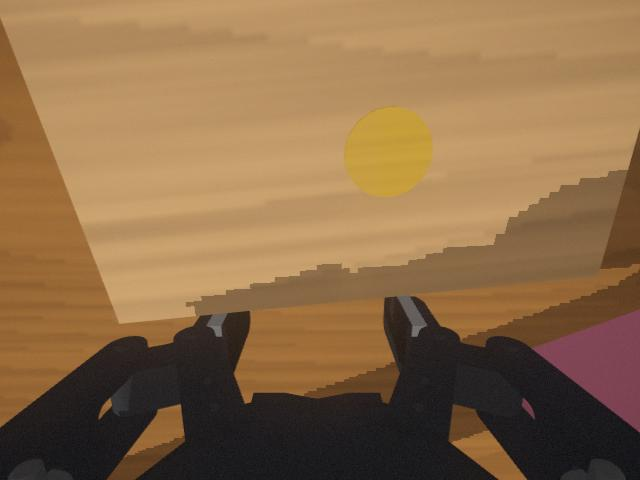

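The near edge runs (119,323) to (601,269), with the left finger touching and the right about 20 px off. A few degrees of turn remain.

```bash
cat > edge.py <<'E'
from h import *
import sys
def heading(w0,w1): d=w0-w1; return np.degrees(np.arctan2(d[1],d[0]))
# line fit of lid border lit+shadow: hue/sat threshold lets shadow in (V>70, S<150)
def lidmask(n='wrist'):
    im,p=snap(n,'last_%s.png'%n); h=cv2.cvtColor(im,cv2.COLOR_BGR2HSV)
    m=((h[...,1]<152)&(h[...,1]>60)&(h[...,2]>85)&(h[...,0]>10)&(h[...,0]<32)|((h[...,0]>20)&(h[...,0]<28)&(h[...,1]>150)&(h[...,2]>120))).astype(np.uint8)
    m=cv2.morphologyEx(m,cv2.MORPH_OPEN,np.ones((5,5)))
    c=max(cv2.findContours(m,0,2)[0],key=cv2.contourArea)
    k=np.zeros_like(m); cv2.drawContours(k,[c],-1,1,-1); return im,p,c,k
if __name__=='__main__':
    s=env.observe(); print(s['position'].round(4),s['tool_rot'].round(3).tolist())
    im,p,c,k=lidmask()
    for q in cv2.approxPolyDP(cv2.convexHull(c),4,True)[:,0]: print(q,unproj('wrist',[q],.06,p)[0,:2].round(4))
E
python3 edge.py; python3 - <<'E'
from h import *
w=unproj('wrist',[(119,323),(601,269),(0,18),(639,128),(388,151)],.06)[:,:2]; print(w.round(4)); 
for a,b in((0,1),(2,0),(3,1)): d=w[a]-w[b]; print(np.degrees(np.arctan2(d[1],d[0])),np.linalg.norm(d))
E
```

```text
[ 0.4835 -0.3336  0.0397] [[0.991, 0.024, -0.132], [0.017, -0.999, -0.05], [-0.133, 0.047, -0.99]]
[597 276] [ 0.5116 -0.4321]
[119 324] [ 0.4933 -0.2635]
[ 2 27] [ 0.5822 -0.2536]
[0 0] [ 0.5877 -0.2549]
[639   0] [ 0.5929 -0.4136]
[639 128] [ 0.5617 -0.4268]
[[ 0.4938 -0.2636]
 [ 0.5144 -0.4324]
 [ 0.584  -0.2537]
 [ 0.5617 -0.4267]
 [ 0.5539 -0.3523]]
96.9841565045327 0.17011312670818335
6.222874506006144 0.09082754080176747
6.922232022198816 0.04758228016954212
```

Call:
carry_out([
  {"tx": 0.5, "ty": -0.2, "tz": -0.1, "yaw": 0},
  {"tx": 0.5, "ty": 0, "tz": -0.1, "yaw": 0},
  {"tx": 0.1, "ty": 0, "tz": 0, "yaw": 0},
  {"tx": 0, "ty": 0, "tz": 0, "yaw": 0},
])

```text
time_s: 18.6
position: [0.4944, -0.3308, 0.0396]
tool_rot: [[0.991, 0.024, -0.135], [0.017, -0.999, -0.048], [-0.136, 0.046, -0.99]]
ft_force: [-4.7, 0.4, 2.9]
grip_width: 0.0597
```

```bash
python3 edge.py
```

```text
[ 0.4944 -0.3308  0.0396] [[0.991, 0.024, -0.135], [0.017, -0.999, -0.048], [-0.136, 0.046, -0.99]]
[590 299] [ 0.5131 -0.4299]
[115 318] [ 0.5068 -0.2599]
[19  0] [ 0.5988 -0.2568]
[639   0] [ 0.6037 -0.4106]
[639 164] [ 0.5621 -0.4281]
```

Call:
carry_out([
  {"tx": -2, "ty": 0, "tz": 0, "yaw": 0},
  {"tx": -3, "ty": 0, "tz": 0, "yaw": 0},
  {"tx": 0, "ty": 0, "tz": -4, "yaw": 0},
  {"tx": 0, "ty": 0, "tz": -4, "yaw": 0},
  {"tx": 0, "ty": 0, "tz": -4, "yaw": 0},
  {"tx": 0, "ty": 4, "tz": -2, "yaw": 0},
  {"tx": 0, "ty": 4, "tz": 0, "yaw": 0},
  {"tx": 0, "ty": 4, "tz": 0, "yaw": 0},
  {"tx": 4, "ty": 0, "tz": -0.5, "yaw": 0},
  {"tx": 4, "ty": 0, "tz": -0.5, "yaw": 0},
])

```text
time_s: 19.65
position: [0.547, -0.4491, 0.1988]
tool_rot: [[0.992, 0.018, -0.122], [0.011, -0.998, -0.054], [-0.123, 0.053, -0.991]]
ft_force: [0.3, -0.8, 0.8]
grip_width: 0.0598
```

Call:
carry_out([
  {"tx": 0, "ty": 0, "tz": 0, "yaw": -0.144},
  {"tx": 0, "ty": 0, "tz": 0, "yaw": -0.144},
  {"tx": 0, "ty": 0, "tz": 0, "yaw": -0.144},
  {"tx": 0, "ty": 0, "tz": 0, "yaw": -0.144},
  {"tx": 0, "ty": 0, "tz": 0, "yaw": -0.144},
  {"tx": 0, "ty": 0, "tz": 0, "yaw": -0.144},
  {"tx": 0, "ty": 0, "tz": 0, "yaw": -0.144},
  {"tx": 0, "ty": 0, "tz": 0, "yaw": -0.144},
  {"tx": 0, "ty": 0, "tz": 0, "yaw": -0.144},
  {"tx": 0, "ty": 0, "tz": 0, "yaw": -0.144},
  {"tx": 0, "ty": 0, "tz": 0, "yaw": -0.144},
  {"tx": 0, "ty": 0, "tz": 0, "yaw": 0},
])

```text
time_s: 20.85
position: [0.5566, -0.4503, 0.1951]
tool_rot: [[-0.096, 0.99, -0.107], [0.994, 0.09, -0.059], [-0.049, -0.112, -0.993]]
ft_force: [0.1, -0.2, 0.0]
grip_width: 0.0596
```

Call:
carry_out([
  {"tx": -1.5, "ty": 2.6, "tz": 0, "yaw": 0.07},
  {"tx": 0, "ty": 0, "tz": 3, "yaw": 0},
  {"tx": 0, "ty": 0, "tz": 3, "yaw": 0},
  {"tx": 0, "ty": 0, "tz": 0, "yaw": 0},
])

```text
time_s: 21.25
position: [0.5797, -0.4676, 0.1326]
tool_rot: [[-0.007, 0.995, -0.102], [0.998, 0.001, -0.062], [-0.062, -0.102, -0.993]]
ft_force: [0.2, -0.3, -0.1]
grip_width: 0.06
```

```bash
python3 edge.py
```

```text
[ 0.5797 -0.4676  0.1326] [[-0.007, 0.995, -0.102], [0.998, 0.001, -0.062], [-0.062, -0.102, -0.993]]
[391   0] [ 0.6093 -0.3357]
[386 184] [ 0.6129 -0.426 ]
[371 198] [ 0.6047 -0.4344]
[219 188] [ 0.5127 -0.4302]
[194   0] [ 0.509  -0.3326]
```

Call:
carry_out([
  {"tx": 0, "ty": -0.6, "tz": 3, "yaw": -0.03},
  {"tx": 0, "ty": 0, "tz": 3, "yaw": 0},
  {"tx": 0, "ty": 0, "tz": 2.5, "yaw": 0},
  {"tx": 0, "ty": 0, "tz": 1.2, "yaw": 0},
  {"tx": 0, "ty": 0, "tz": 0, "yaw": 0},
])

```text
time_s: 21.8
position: [0.5687, -0.4776, 0.0482]
tool_rot: [[-0.029, 0.996, -0.087], [0.997, 0.022, -0.077], [-0.075, -0.088, -0.993]]
ft_force: [0.4, 0.1, -0.2]
grip_width: 0.0595
```

Call:
carry_out([
  {"tx": 1, "ty": -0.4, "tz": 1, "yaw": 0},
  {"tx": 1, "ty": 0, "tz": 0, "yaw": 0},
  {"tx": 1, "ty": 0, "tz": -0.07, "yaw": 0},
  {"tx": 1, "ty": 0, "tz": -0.07, "yaw": 0},
  {"tx": 1.5, "ty": 0, "tz": -0.1, "yaw": 0},
  {"tx": 1.5, "ty": 0, "tz": -0.1, "yaw": 0},
  {"tx": 1.5, "ty": 0, "tz": -0.1, "yaw": 0},
  {"tx": 1.5, "ty": 0, "tz": -0.1, "yaw": 0},
  {"tx": 1.5, "ty": 0, "tz": -0.1, "yaw": 0},
  {"tx": 1.5, "ty": 0, "tz": -0.1, "yaw": 0},
  {"tx": 0, "ty": 0, "tz": 0, "yaw": 0},
])

```text
time_s: 22.9
position: [0.5666, -0.3443, 0.0492]
tool_rot: [[-0.027, 0.997, -0.07], [0.995, 0.02, -0.097], [-0.096, -0.072, -0.993]]
ft_force: [0.5, 0.0, 0.5]
grip_width: 0.0596
```

```bash
python3 edge.py
```

```text
[ 0.5666 -0.3443  0.0492] [[-0.027, 0.997, -0.07], [0.995, 0.02, -0.097], [-0.096, -0.072, -0.993]]
[482   0] [ 0.6108 -0.2356]
[439 301] [ 0.6133 -0.3304]
[180 293] [ 0.5133 -0.3331]
[130   0] [ 0.5112 -0.2357]
```

Call:
carry_out([
  {"tx": 0.8, "ty": 0, "tz": 0.6, "yaw": -0.015},
  {"tx": 1, "ty": 0, "tz": 0.4, "yaw": -0.015},
  {"tx": 1.5, "ty": 0, "tz": 0, "yaw": 0},
  {"tx": 1.5, "ty": 0, "tz": -0.1, "yaw": 0},
  {"tx": 1.5, "ty": 0, "tz": -0.1, "yaw": 0},
  {"tx": 1.5, "ty": 0, "tz": -0.1, "yaw": 0},
  {"tx": 1.5, "ty": 0, "tz": -0.1, "yaw": 0},
  {"tx": 1.5, "ty": 0, "tz": -0.1, "yaw": 0},
  {"tx": 1.5, "ty": 0, "tz": -0.1, "yaw": 0},
  {"tx": 0, "ty": 0, "tz": 0, "yaw": 0},
])

```text
time_s: 23.95
position: [0.5674, -0.2413, 0.042]
tool_rot: [[-0.052, 0.998, -0.04], [0.989, 0.046, -0.138], [-0.136, -0.047, -0.99]]
ft_force: [-1.2, -0.6, 0.4]
grip_width: 0.0596
```

```bash
python3 edge.py
```

```text
[ 0.5674 -0.2413  0.042 ] [[-0.052, 0.998, -0.04], [0.989, 0.046, -0.138], [-0.136, -0.047, -0.99]]
[495   0] [ 0.6079 -0.1332]
[443 308] [ 0.6126 -0.2243]
[167 301] [ 0.5128 -0.2289]
[103   0] [ 0.5084 -0.1367]
```

Call:
carry_out([
  {"tx": 1.5, "ty": -0.1, "tz": -0.1, "yaw": 0},
  {"tx": 1.5, "ty": -0.1, "tz": -0.1, "yaw": 0},
  {"tx": 1.5, "ty": -0.1, "tz": -0.1, "yaw": 0},
  {"tx": 1.5, "ty": -0.1, "tz": -0.1, "yaw": 0},
  {"tx": 1.5, "ty": -0.1, "tz": -0.1, "yaw": 0},
  {"tx": 1, "ty": 0, "tz": -0.1, "yaw": 0.01},
  {"tx": 0, "ty": 0, "tz": 0, "yaw": 0},
])

```text
time_s: 24.7
position: [0.5637, -0.1688, 0.0417]
tool_rot: [[-0.035, 0.999, -0.023], [0.987, 0.03, -0.159], [-0.158, -0.029, -0.987]]
ft_force: [0.4, -0.4, 0.3]
grip_width: 0.0598
```

```bash
python3 edge.py
```

```text
[ 0.5637 -0.1688  0.0417] [[-0.035, 0.999, -0.023], [0.987, 0.03, -0.159], [-0.158, -0.029, -0.987]]
[498   0] [ 0.6054 -0.0613]
[443 309] [ 0.609  -0.1526]
[166 306] [ 0.5091 -0.1564]
[95  0] [ 0.506  -0.0637]
```

Call:
carry_out([
  {"tx": 1.2, "ty": -0.2, "tz": -0.15, "yaw": 0.005},
  {"tx": 1.2, "ty": -0.2, "tz": -0.15, "yaw": 0.005},
  {"tx": 1.2, "ty": -0.2, "tz": -0.15, "yaw": 0.005},
  {"tx": 1, "ty": -0.1, "tz": -0.15, "yaw": 0.005},
  {"tx": 0, "ty": 0, "tz": 0, "yaw": 0},
])

```text
time_s: 25.25
position: [0.5572, -0.1277, 0.0412]
tool_rot: [[-0.01, 1.0, -0.019], [0.986, 0.006, -0.165], [-0.165, -0.021, -0.986]]
ft_force: [0.2, 0.4, -0.2]
grip_width: 0.0596
```

```bash
python3 edge.py
```

```text
[ 0.5572 -0.1277  0.0412] [[-0.01, 1.0, -0.019], [0.986, 0.006, -0.165], [-0.165, -0.021, -0.986]]
[502   0] [ 0.602  -0.0212]
[444 310] [ 0.6031 -0.1126]
[165 307] [ 0.503  -0.1134]
[94  0] [ 0.5026 -0.0213]
```

Call:
carry_out([
  {"tx": 0.8, "ty": 0, "tz": -0.1, "yaw": 0},
  {"tx": 0.8, "ty": 0, "tz": -0.1, "yaw": 0},
  {"tx": 0, "ty": 0, "tz": 0, "yaw": 0},
])

```text
time_s: 25.6
position: [0.558, -0.1141, 0.0409]
tool_rot: [[-0.008, 1.0, -0.018], [0.986, 0.005, -0.168], [-0.168, -0.019, -0.986]]
ft_force: [1.2, 0.1, 0.1]
grip_width: 0.0599
```

```bash
python3 edge.py
```

```text
[ 0.558  -0.1141  0.0409] [[-0.008, 1.0, -0.018], [0.986, 0.005, -0.168], [-0.168, -0.019, -0.986]]
[502   0] [ 0.6026 -0.0077]
[443 311] [ 0.6034 -0.0993]
[164 308] [ 0.5035 -0.0998]
[91  0] [ 0.5031 -0.0077]
```

Call:
carry_out([
  {"tx": -1.5, "ty": 0, "tz": 0, "yaw": 0},
  {"tx": -3, "ty": 0, "tz": -0.5, "yaw": 0},
  {"tx": -3, "ty": 0, "tz": -2, "yaw": 0},
  {"tx": -4, "ty": 0, "tz": -3, "yaw": 0},
  {"tx": -4, "ty": 0, "tz": -3, "yaw": 0},
  {"tx": -4, "ty": 0, "tz": -3, "yaw": 0},
  {"tx": -4, "ty": 0, "tz": -3, "yaw": 0},
  {"tx": -4, "ty": 0, "tz": -2, "yaw": 0},
  {"tx": 0, "ty": 0, "tz": 0, "yaw": 0},
])

```text
time_s: 26.55
position: [0.5591, -0.372, 0.2505]
tool_rot: [[-0.008, 1.0, -0.026], [0.987, 0.003, -0.162], [-0.162, -0.027, -0.986]]
ft_force: [0.2, 0.2, -0.5]
grip_width: 0.0597
```

```bash
python3 - <<'E'
from h import *
print(env.observe()['time_s'])
im,_=snap('top','t9.png'); sc,_=snap('scene')
a=cv2.resize(im[140:320,90:390],(800,480),interpolation=cv2.INTER_CUBIC)
cv2.imwrite('pics/f1.png',a); 
cv2.imwrite('pics/f2.png',cv2.resize(sc[200:440,230:640],(800,468)))
m=blob(im,(60,80,30),(90,255,255),(260,190,360,260)); ys,xs=np.nonzero(m); print(xs.min(),xs.max(),ys.min(),ys.max())
E
```

```text
26.55
279 343 205 244
```

View pics/f1.png

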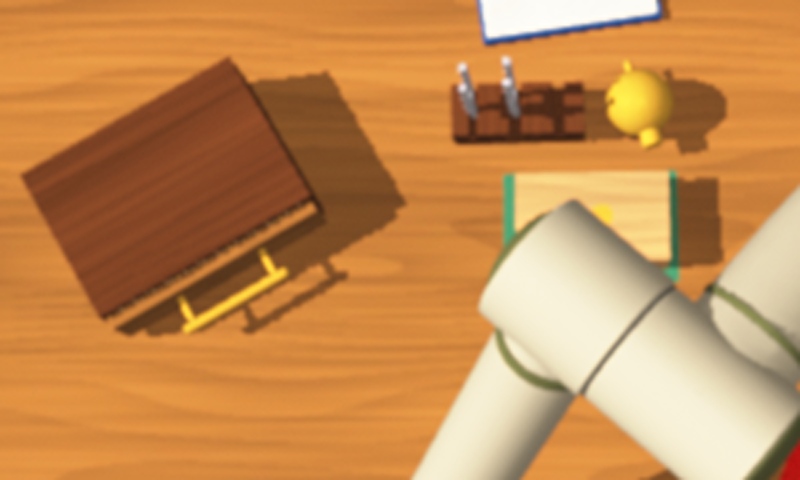

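Top view shows the box on the felt with green margins at both ends (504–514 and 670–679) and the drawer's front against the chest. The stand and resonator are where they were. I'll check the drawer travel and box numerically, and look from the scene camera.

```bash
python3 - <<'E'
from h import *
U=lambda c,z: unproj('top',np.array(c,float)/(800/300)+[90,140],z)[:,:2]
h=U([(188,328),(284,271)],.052).mean(0); print('handle',h,'travel',np.linalg.norm(h-[.355,.314]))
c=U([(104,318),(318,204)],.09); u=np.array([.8634,.5045]); print('front edge to handle', (c-h)@u)
print('lid',U([(514,172),(671,172),(671,262)],.06).round(4))
E
```

```text
handle [0.46134248 0.37692172] travel 0.1235632080275074
front edge to handle [0.04399621 0.03768036]
lid [[ 0.6025  0.0716]
 [ 0.6019 -0.1034]
 [ 0.4997 -0.1023]]
```

View pics/f2.png

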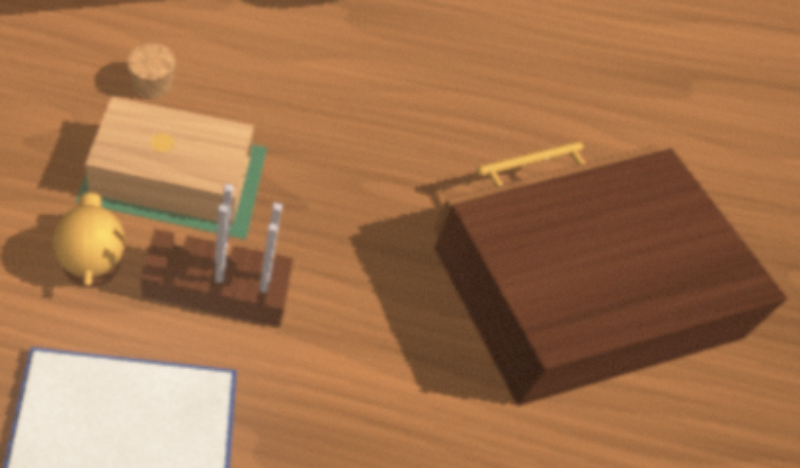

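```bash
python3 -c "
from rig import env
print(env.close_job(), env.observe()['time_s'])"
```

```text
the job is handed in; nothing more can be done
the job is handed in; nothing more can be done
```

The job is handed in. The mallet is in the shut drawer and the box lies on the felt with its open end towards the chest. It took about 27 s of the 72 s allowed.

- **Mallet and drawer:** I set the mallet down on the drawer floor with clear contact before letting go. I then pushed the drawer by its handle until it stopped hard, at about 25 N sideways (29 N in all). The top camera puts its travel at about 0.124 m; I had estimated 0.122 m open.
- **Box:** I squared it by pushing its near long side, then pushed it from its closed end, without lifting it. The last checks put its heading within about 0.5° of the felt's. Its centre is about 2–4 mm from the felt's centre along the length and about 2 mm across, against 15 mm of spare felt on each side.
- **Bystanders:** the final pictures show the fork stand, brass resonator and cork stopper standing where they were. The pictures show the red and pink look-alikes only partly or not at all at the end, but every move was planned clear of them.

**Disagreements:**
- The wrist and top cameras differ by about 4 mm on the box's closed end (y = -0.0996 against -0.103 m). Either way it is inside the felt's edge at -0.113 m.
- The two cameras differed by about 1 cm on the drawer's position before I placed the mallet. I used the wrist camera's reading.
- The tool tilted up to about 10° over the run because the arm sagged. This did no visible harm.

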